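# Shim the rocking balance steady

## Robot

A 6-joint arm with a two-finger parallel gripper is mounted at the origin on a cart in front of the work surface, level with it; the furniture and walls round the work are solid. World frame = base frame: x ahead of the robot, y to its left, z up, the work surface at z = 0. Lengths are in m, angles in rad, forces in N, time in s.
With the tool pointing down it reaches from about 0.375 to 0.975 m from the base axis. Payload 3.8 kg.
Tool frame: the origin (TCP) lies at the very end of the fingers, on their centre line; the grasp point (between the pads) lies 19 mm behind it; z points along the fingers, y is the line along which they close (so a half turn about z gives the same grasp; the last joint's range is limited). The gripper opens to 85 mm and grips with 20 to 120 N. Pads are 22 mm wide; open, the fingers measure 114 mm over their backs; the gripper's body (76 mm by 85 mm) begins 54 mm behind the grasp point. The pads swing forward as they close: fully open they stand 13 mm farther back than shut.
Start: joints at [-1.379, 0.264, 1.604, -0, 1.274, -0.037], TCP at [0.153, -0.657, 0.197] pointing down, gripper open.
Joint ranges: [-2.63, 2.63], [-0.94, 2.18], [0.31, 2.57], [-1.31, 4.45], [0, 2.66], [-2.55, 2.55]. Speed limits (rad/s): [2.57, 2.57, 3.14, 3.14, 3.14, 3.14].

## Interface

Orientations are given as a rotation vector (axis times angle).
In Python, from workcell import read_state, read_camera, calibration, finish_job gives the robot as it stands.
- The arm moves only by the tool step_arm, never from a script. Its argument "commands" is a list of rows, each an object of numbers: "fingers": the gripper's target within -1 to 1 (shut at 1, half-way at 0, fully open at -1); "dx", "dy", "dz": the shift along the tool's x, y, z in m; "roll": the turn about the tool's z in degrees. In form: [{"fingers": .., "dx": .., "dy": .., "dz": .., "roll": ..}, ...]. A call has 1 to 8 rows; each row is the pose to reach, as a shift and turn from the pose commanded when the call began, along the tool's axes at that moment; what a row does not reach only later rows make up. A row lasts 1/8 s, in which the tool goes at most 62.5 mm and 10.7 degrees, less where a joint would pass 70% of its speed; a pose out of reach is approached as far as the arm can. A call with a gripper value outside its range is refused whole. The fingers move at their own pace and stop on an object; "squeeze" is the grip in N (left out, the last holds). Time passes only in rows, so rows that repeat a pose let the fingers close. It gives the time, the measured TCP pose, the force, the opening and the grip force at its end, in the units of the state.
- read_state(): the state, without advancing time (a new reading comes with each control period).
- read_camera(name): name is "side" or "top"; returns (picture, depth): 400x640x3 uint8, blue, green, red; 400x640 float32, m along the optical axis (not along the pixel's ray), 0 where there is no reading.
- calibration(name): a dict with "intrinsics" (3x3 intrinsics, pixels), "k1" (the pictures are not rectified: a ray, as slopes to the right and down, at radius r is drawn at 1 + k1 r^2 times it, then the intrinsics apply), "world_to_cam" (4x4, takes a point from world to camera coordinates). Camera axes: x right, y up, looking along -z (the intrinsics and any distortion apply to the point x, -y, -z); pixel columns grow to the right and rows downward; lengths in m; the calibration is good to about 2 mm. A picture is of the moment at which its call begins. calibration takes no time and is no camera call.
- finish_job(): hands the job in; it is judged then, once.
The state is a dict: "time": time; "q": joint angles; "joint_vel": joint speeds; "joint_torque": joint torques, N m; "tool_pos": TCP position; "tcp_rot": TCP orientation; "wrist_force": force on the tool from outside, world axes, zero at the start; "torque": the same for the moment, N m; "width": opening from 0.0 (shut) to 1.0 (fully open); "grip_force": force on a finger pad.
Only numpy, scipy, OpenCV 4.12 (cv2) and the standard library are available. Lean on these libraries where they do the work, as an engineer would, in place of code of your own. Each camera call takes 0.05 s, during which the arm holds its last target. There are 200 camera calls.

## Task

The small bench balance rocks because the screw foot at its front left corner is seized too short. With the fingertips, gently push the loose tapered shim along the bench, thin end first, under that foot until the foot bears on it and the balance no longer rocks, without jacking it out of level; then press down firmly for a moment on the top of that corner to prove that it does not give. Nothing is gripped or lifted: leave the weighing pan untouched, the balance and the other things where they stand, and the shim in place under the foot.

Things in the scene. Friction and masses are not known exactly. Their poses are not given: they have to be found in the camera images.
- balance: compact white bench balance (loose, 1.6 kg); housing 190 (x) x 200 (y) mm, underside 20 mm, flat top 62 mm above the bench. Origin on the bench under its middle; +x from its front (display, robot side) to its back, +y to its left. Four domed rubber feet, 20 mm wide, at x +-72, y +-78 mm: it stands level on three. Slides if pushed sideways with 8 N.
- foot_place (a point): bench point straight below the balance's short foot (front left corner, x -72, y +78 mm in its frame), 23 mm behind the front face; fixed to the housing. The foot's domed tip hangs 4 to 7.5 mm above this point, differently every time; it is seized and keeps its length.
- test_corner (a point): point on the flat top of the housing straight above the short foot, 62 mm above the bench: the place to press. A push of 3 to 7 N down here rocks the unshimmed balance; it rocks back when let go. Under a firm press (10 to 20 N, held for a moment) the corner gives by the foot's whole 4 to 7.5 mm without the shim, less than about 1 mm when well shimmed.
- pan: round steel weighing pan, 110 mm across, on the balance, 25 mm behind the middle of the housing, its top 7 mm above the housing's top; not to be touched
- shim: loose off-white plastic taper 100 (x) x 46 (y) mm, 60 g, lying in front of the short foot. Origin on the bench under its middle; +x points to the thin end (2 mm thick, x +50); thick end (13 mm, upright face) at x -50; even taper. Slides under 1 N; when it wedges under the foot the push rises to some 3 to 8 N. 10 mm beyond first bearing lifts the corner 1 mm. It does not creep back.
- shim_tail (a point): middle of the upright end face at the thick end of the shim, 6.5 mm above the bench: the place to push
- dropper_a: small white dropper bottle with a blue cap, 27 mm across, 66 mm tall, left of the work; bystander
- dropper_b: small white dropper bottle with a red cap, 27 mm across, 66 mm tall, left of the balance; bystander
- tape_roll: roll of paper tape lying flat, 62 mm across, 18 mm tall, in front of the balance to the right of the shim; bystander
- timer: white bench timer lying flat, 60x66x19 mm, left of the balance; bystander
- test_plate: flat white test plate, 67x52x5 mm, right of the tape roll; bystander
- wash_bottle: white bottle with a green cap, 54 mm across, 118 mm tall, right of the balance; bystander
There are look-alikes about, which are no part of the job. Of the things that look like the shim, take the one that is farthest to the robot's right at the start.

How it is judged:
On the way, in this order (a step that is already met when the one before it is completed fails the run):
1. the shim has been pushed under the short foot (x of foot_place in the frame of shim between -0.035 and 0.042 m and y of foot_place in the frame of shim between -0.02 and 0.02 m), for 0.1 s.
2. the front left corner is pressed down firmly and does not give (contact force between any of the fingers, the arm and balance above 7 N and horizontal distance between the grasp point and test_corner below 0.045 m and z of the grasp point in the frame of balance above 0.065 m and angle between balance's own z axis and vertical below 0.012 rad and x of foot_place in the frame of shim between -0.035 and 0.045 m and y of foot_place in the frame of shim between -0.02 and 0.02 m), for 0.15 s.
At the end, for the whole second after the job is handed in: The shim lies flat under the short foot (within 20 mm of its centre line) and bears over 0.4 N of it; the balance is at rest, level within 0.7 degrees, within 30 mm of its place. Before, the corner was pressed with over 7 N for 0.15 s without giving (all of step 1 and contact force between shim and balance above 0.4 N and angle between balance's own z axis and vertical below 0.012 rad and distance of balance from where it was at the start of the episode below 0.03 m and height (world z) of shim below 0.004 m and angle between shim's own z axis and vertical below 0.05 rad and linear speed of each of balance, shim below 0.01 m/s); the robot touches nothing.
It fails at once if the shim is lifted off the bench or turned over (height (world z) of shim above 0.012 m or angle between shim's own z axis and vertical above 0.35 rad).
It fails at once if the shim is pinched or rammed (over 30 N from the hand) (contact force between the fingers and shim above 30 N).
It fails at once if the balance is lifted, tipped or shoved along the bench (distance of balance from where it was at the start of the episode above 0.03 m or angle between balance's own z axis and vertical above 0.15 rad).
It fails at once if the weighing pan is touched (contact force between any of the fingers, the arm and pan above 0.5 N).
It fails at once if a bystander is moved (distance of any of dropper_a, dropper_b, tape_roll, timer, test_plate, wash_bottle from where it was at the start of the episode above 0.02 m).
It also fails if it takes over 48 s, if anything falls off the work surface, if the arm or the gripper's body presses on something with over 40 N, if the wrist force passes 120 N, or if a joint passes its speed limit or range.

## Working session

There is one attempt and no reset: what is moved stays moved. The work goes in short steps, Python scripts to look and compute and a tool call to move; the robot and the scene stay as the last step left them, time stands still between calls to the robot, and variables do not carry over. Pictures are saved under pics/ and viewed, at most 10 in all, crops included, and the job is handed in when it is done.

Besides the shell and the picture viewer there is one more tool, called after "Emit:" by a JSON object that holds its "name" and its "arguments". step_arm: Moves the arm, as the interface text tells. Its arguments: {"type":"object","properties":{"commands":{"type":"array","items":{"type":"object","properties":{"fingers":{"type":"number"},"dx":{"type":"number"},"dy":{"type":"number"},"dz":{"type":"number"},"roll":{"type":"number"}}}},"squeeze":{"type":"number"}},"required":["commands"]}

```bash
mkdir -p pics
cat > h.py <<'E'
import numpy as np,cv2
from workcell import *
def snap(n):
    p,d=read_camera(n); np.savez(f'/tmp/{n}.npz',p=p,d=d); return p,d
def load(n):
    z=np.load(f'/tmp/{n}.npz'); return z['p'],z['d']
def ray(n,uv):
    c=calibration(n);K=np.array(c['intrinsics']);T=np.array(c['world_to_cam'])
    uv=np.atleast_2d(np.array(uv,float))
    s=cv2.undistortPoints(uv[:,None],K,np.array([c['k1'],0,0,0.]))[:,0]
    R=T[:3,:3];o=-R.T@T[:3,3]
    return o,np.c_[s[:,0],-s[:,1],-np.ones(len(s))]@R
def plane(n,uv,z):
    o,d=ray(n,uv); return o+d*((z-o[2])/d[:,2])[:,None]
def withdepth(n,uv,D):
    o,d=ray(n,uv); return o+d*np.atleast_1d(D)[:,None]
def proj(n,P):
    c=calibration(n);K=np.array(c['intrinsics']);T=np.array(c['world_to_cam'])
    q=np.atleast_2d(P)@T[:3,:3].T+T[:3,3]; s=np.c_[q[:,0],-q[:,1]]/-q[:,2:]
    s=s*(1+c['k1']*(s**2).sum(1,keepdims=True)); return s@K[:2,:2].T+K[:2,2]
E
python3 - <<'E'
from h import *
for n in('top','side'):
    p,d=snap(n); cv2.imwrite(f'pics/{n}0.png',p); print(n,ray(n,[[320,200]]),d[200,320])
s=read_state();print(s['time'],s['tool_pos'],s['tcp_rot'],s['wrist_force'])
E
```

```text
top (array([ 0.41591794, -0.04972816,  1.17281022]), array([[ 0.1170288 ,  0.03141855, -0.99276351]])) 1.1728971
side (array([0.6164929 , 0.94357679, 0.52221084]), array([[-0.06126022, -0.91459957, -0.40019377]])) 1.2959794
0.1 [ 0.15294714 -0.65668469  0.19606513] [-3.11901219e+00 -3.58355439e-01  2.47118974e-04] [ 0.17298273  0.26911962 -0.90710496]
```

View pics/top0.png

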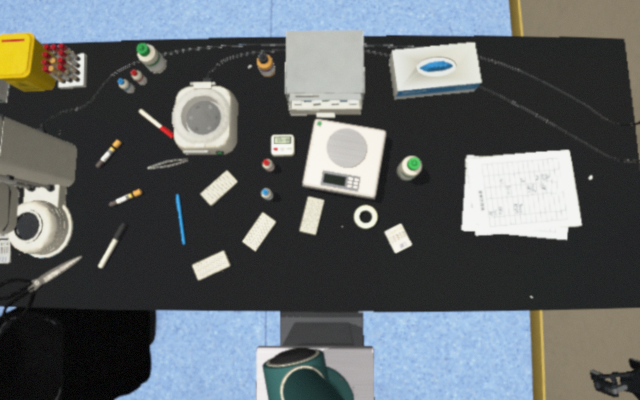

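View pics/side0.png

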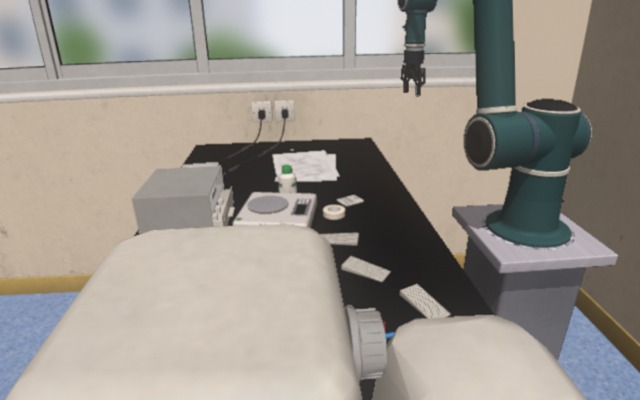

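The top view shows four wedge-like pieces at about (312,215), (259,231), (219,187) and (211,265). The test plate at (398,238) is printed and flat. The piece at (312,215) is farthest right of the four and lies in front of the balance's front left corner (308,190), so it fits the description. I'll measure it and confirm in an enlarged crop.

Run:
```python
from h import *
p,d=load('top')
x0,y0,x1,y1=235,105,435,255
g=p.max(2); m=(g>110).astype(np.uint8)
n,l,st,c=cv2.connectedComponentsWithStats(m)
im=cv2.resize(p[y0:y1,x0:x1],None,fx=4,fy=4,interpolation=cv2.INTER_CUBIC)
for i in range(1,n):
    a=st[i,4]
    if a<60 or not(x0<c[i][0]<x1 and y0<c[i][1]<y1): continue
    pts=np.argwhere(l==i)[:,::-1].astype(np.float32)
    r=cv2.minAreaRect(pts); b=cv2.boxPoints(r)
    z=.062 if a>3000 else .0075
    w=plane('top',b,z)
    print(i,a,c[i].round(1),'box',b.round(1).tolist(),'z',z,'w',w[:,:2].round(4).tolist(), 'sides',np.linalg.norm(w[0]-w[1]).round(4),np.linalg.norm(w[1]-w[2]).round(4))
    cv2.polylines(im,[((b-[x0,y0]+.5)*4).astype(int)],True,(0,0,255) if z<.02 else (0,255,0),1)
    if 295<c[i][0]<330 and c[i][1]>190:
        rr,cc=np.nonzero(l==i); W=withdepth('top',np.c_[cc,rr],d[rr,cc]); A=np.c_[W[:,:2]-W[:,:2].mean(0),np.ones(len(W))]
        print('grad',np.linalg.lstsq(A,W[:,2],rcond=None)[0])
cv2.imwrite('pics/crop.png',im)
print(calibration('top')['intrinsics'])
```

```text
22 508 [282.3 144.5] box [[271.0, 134.0], [294.0, 134.0], [294.0, 155.0], [271.0, 155.0]] z 0.0075 w [[0.7445, 0.1278], [0.7439, 0.0616], [0.6824, 0.0611], [0.6829, 0.1267]] sides 0.0662 0.0615
57 434 [409.4 167.2] box [[393.0, 169.0], [411.0, 151.0], [425.5, 165.5], [407.5, 183.5]] z 0.0075 w [[0.6404, -0.2187], [0.6921, -0.271], [0.65, -0.3107], [0.5988, -0.2584]] sides 0.0736 0.0578
63 103 [267.2 164.3] box [[262.0, 159.0], [272.0, 159.0], [272.0, 170.0], [262.0, 170.0]] z 0.0075 w [[0.6715, 0.1523], [0.6712, 0.1237], [0.6394, 0.1232], [0.6396, 0.1517]] sides 0.0286 0.0318
88 96 [265.9 193.3] box [[261.0, 188.0], [271.0, 188.0], [271.0, 198.0], [261.0, 198.0]] z 0.0075 w [[0.588, 0.1536], [0.5879, 0.1252], [0.5595, 0.1248], [0.5596, 0.1531]] sides 0.0283 0.0284
91 647 [311.3 215.2] box [[298.29998779296875, 230.8000030517578], [307.20001220703125, 195.10000610351562], [324.3999938964844, 199.39999389648438], [315.5, 235.10000610351562]] z 0.0075 w [[0.4674, 0.0474], [0.5674, 0.0229], [0.5551, -0.0252], [0.4554, -0.0003]] sides 0.1029 0.0497
grad [-0.67418964 -1.19538815  0.01148682]
93 361 [365.3 216.4] box [[354.0, 205.0], [377.0, 205.0], [377.0, 228.0], [354.0, 228.0]] z 0.0075 w [[0.5389, -0.1077], [0.5386, -0.1717], [0.4746, -0.1707], [0.4748, -0.107]] sides 0.0641 0.064
97 649 [258.6 231.1] box [[240.6999969482422, 241.3000030517578], [262.1000061035156, 210.89999389648438], [276.3999938964844, 221.0], [255.0, 251.39999389648438]] z 0.0075 w [[0.4384, 0.2079], [0.5231, 0.1494], [0.4948, 0.1088], [0.4106, 0.1673]] sides 0.1029 0.0495
101 514 [397.6 238. ] box [[383.0, 231.0], [401.0, 222.0], [412.3999938964844, 244.8000030517578], [394.3999938964844, 253.8000030517578]] z 0.0075 w [[0.4662, -0.1871], [0.4909, -0.2375], [0.4279, -0.2674], [0.4035, -0.2173]] sides 0.0561 0.0698
[[419.76978714   0.         324.23383243]
 [  0.         419.76978714 194.68161547]
 [  0.           0.           1.        ]]
```

View pics/crop.png

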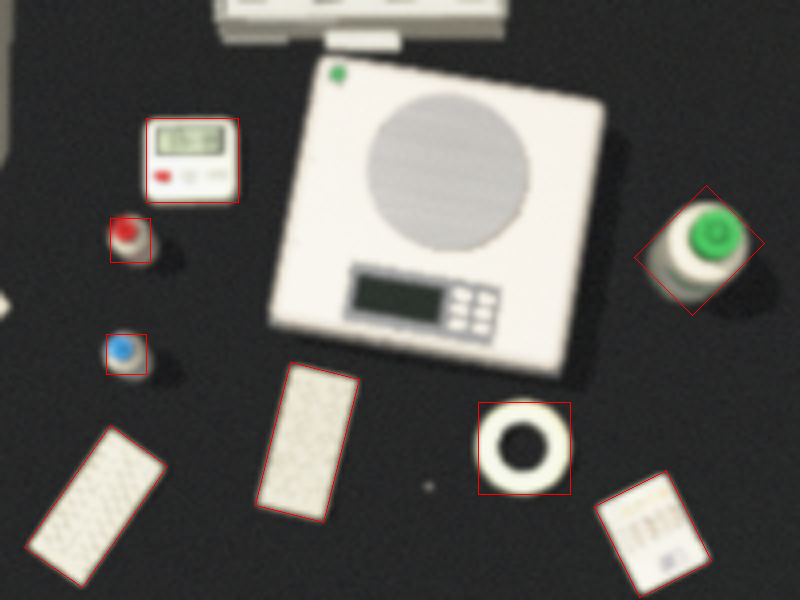

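The crop confirms it. The shim is at crop (308,440), with its end toward the balance near (325,370) and its tail near (290,510). The balance's front left corner is at crop (270,325), and the tape roll is clear to the right at (523,447). Next I need the balance rectangle at z=0.062 and the shim's taper direction.

Run:
```python
from h import *
ps=[];ds=[]
for _ in range(6):
    p,d=snap('top'); ps.append(p.astype(float)); ds.append(d)
p=np.mean(ps,0).astype(np.uint8); d=np.median(ds,0)
np.savez('/tmp/top.npz',p=p,d=d)
vv,uu=np.mgrid[0:400,0:640]
W=withdepth('top',np.c_[uu.ravel(),vv.ravel()],d.ravel()).reshape(400,640,3)
# balance top: height 0.05..0.075
m=((W[...,2]>.052)&(W[...,2]<.076)&(p.min(2)>60)).astype(np.uint8); m[:,:290]=0;m[:,392:]=0;m[:112]=0;m[205:]=0
m=cv2.morphologyEx(m,cv2.MORPH_OPEN,np.ones((3,3)))
n,l,st,c=cv2.connectedComponentsWithStats(m); i=1+np.argmax(st[1:,4])
pts=np.argwhere(l==i)[:,::-1].astype(np.float32)
b=cv2.boxPoints(cv2.minAreaRect(pts)); w=plane('top',b,.062)
print('bal',st[i],b.round(1).tolist(),w.round(4).tolist(),[np.linalg.norm(w[k]-w[k-1]).round(4) for k in range(4)])
print('top z',np.median(W[pts[:,1].astype(int),pts[:,0].astype(int),2]), 'bench z near',np.median(W[215:235,335:345,2]))
# shim height along long axis
a=np.array([0.561,-.001]);t=np.array([.4614,.0236])
for f in np.linspace(.08,.92,8):
    q=[]
    for s in (-.3,-.15,0,.15,.3):
        ax=(a-t); nn=np.array([-ax[1],ax[0]])*.46
        xy=t+f*ax+s*nn; uv=proj('top',[[*xy,.0075]])[0].round().astype(int); q.append(W[uv[1],uv[0],2])
    print(round(f,2),np.mean(q).round(4))
# edge brightness profile down through front left edge
print(p[175:205,320].max(1))
```

```text
bal [ 303  119   83   78 4891] [[302.0, 184.6999969482422], [314.1000061035156, 117.0], [387.0, 130.10000610351562], [374.8999938964844, 197.8000030517578]] [[0.5882, 0.0338, 0.062], [0.776, 0.0017, 0.062], [0.7378, -0.1971, 0.062], [0.5522, -0.1608, 0.062]] [np.float64(0.1979), np.float64(0.1905), np.float64(0.2024), np.float64(0.1891)]
top z 0.06282484435360502 bench z near 0.0005500237280103848
0.08 0.0141
0.2 0.0125
0.32 0.012
0.44 0.0097
0.56 0.008
0.68 0.0064
0.8 0.0049
0.92 0.0035
[245 243 242 238 237 233 223 217 215 220 229 230 211 158 105  59  32  30
  37  38  39  38  44 102 186 226 232 230 229 232]
```

Balance measured 198 x 190 mm, which agrees with the spec. Its yaw is about -10.4°, its centre (0.6636,-0.0806) and foot_place (0.607,0.009). The shim's thick end faces the robot (height 14 to 3.5 mm along it), yaw -13.9°, centre (0.511,0.011). The foot sits 21 mm to the left of the shim's centre line. So I'll nudge the shim sideways first and then push the tail.

```bash
cat >> h.py <<'E'
from scipy.spatial.transform import Rotation as Ro
def go(xyz,yaw=None):
    s=read_state(); R=Ro.from_rotvec(s['tcp_rot']).as_matrix(); p=np.array(s['tool_pos'])
    r=0 if yaw is None else (np.degrees(np.arctan2(R[1,0],R[0,0]))-yaw)
    print('t',round(s['time'],2),'pos',p.round(4),'F',np.round(s['wrist_force'],1),'w',round(s['width'],2),'tool d',(R.T@(np.array(xyz)-p)).round(4),'roll',round(r,1))
E
python3 -c "
from h import *
go([.4869,-.0415,.12],-13.9)"
```

```text
t 0.4 pos [ 0.1531 -0.6573  0.1971] F [-0.4 -0.4 -0.7] w 1.0 tool d [ 0.4648 -0.524   0.0773] roll 27.0
```

Emit:
{"name": "step_arm", "arguments": {"commands": [{"fingers":1,"dx":0.465,"dy":-0.524,"dz":0.04,"roll":27},{"fingers":1,"dx":0.465,"dy":-0.524,"dz":0.04,"roll":27},{"fingers":1,"dx":0.465,"dy":-0.524,"dz":0.04,"roll":27},{"fingers":1,"dx":0.465,"dy":-0.524,"dz":0.04,"roll":27},{"fingers":1,"dx":0.465,"dy":-0.524,"dz":0.04,"roll":27},{"fingers":1,"dx":0.465,"dy":-0.524,"dz":0.04,"roll":27},{"fingers":1,"dx":0.465,"dy":-0.524,"dz":0.04,"roll":27},{"fingers":1,"dx":0.465,"dy":-0.524,"dz":0.04,"roll":27}], "squeeze": 20}}

```text
time: 1.4
tool_pos: [0.3919, -0.2169, 0.1692]
tcp_rot: [3.118, -0.38, 0.002]
wrist_force: [0.3, -0.2, 0.2]
width: 0.0
grip_force: 0.0
```

```bash
python3 -c "
from h import *
go([.4869,-.0415,.06],-13.9)"
```

```text
t 1.4 pos [ 0.3919 -0.2169  0.1692] F [ 0.3 -0.2  0.2] w 0.0 tool d [ 0.0498 -0.1932  0.1092] roll -0.0
```

Emit:
{"name": "step_arm", "arguments": {"commands": [{"fingers":1,"dx":0.05,"dy":-0.193,"dz":0.1},{"fingers":1,"dx":0.05,"dy":-0.193,"dz":0.1},{"fingers":1,"dx":0.05,"dy":-0.193,"dz":0.1},{"fingers":1,"dx":0.05,"dy":-0.193,"dz":0.1},{"fingers":1,"dx":0.05,"dy":-0.193,"dz":0.1},{"fingers":1,"dx":0.05,"dy":-0.193,"dz":0.1}]}}

```text
invalid input
```

Run:
```python
from h import *
go([.4869,-.0415,.004],-13.9)
p,d=snap('side'); 
p2,_=snap('top')
a=cv2.resize(p[190:270,270:390],(800,533),interpolation=cv2.INTER_CUBIC)[:290]
b=cv2.resize(p2[165:265,260:420],(800,500),interpolation=cv2.INTER_CUBIC)[:300]
cv2.imwrite('pics/c1.png',np.vstack([a,b]))
```

```text
t 1.4 pos [ 0.3919 -0.2169  0.1692] F [ 0.3 -0.2  0.2] w 0.0 tool d [ 0.0497 -0.1932  0.1652] roll -0.0
```

View pics/c1.png

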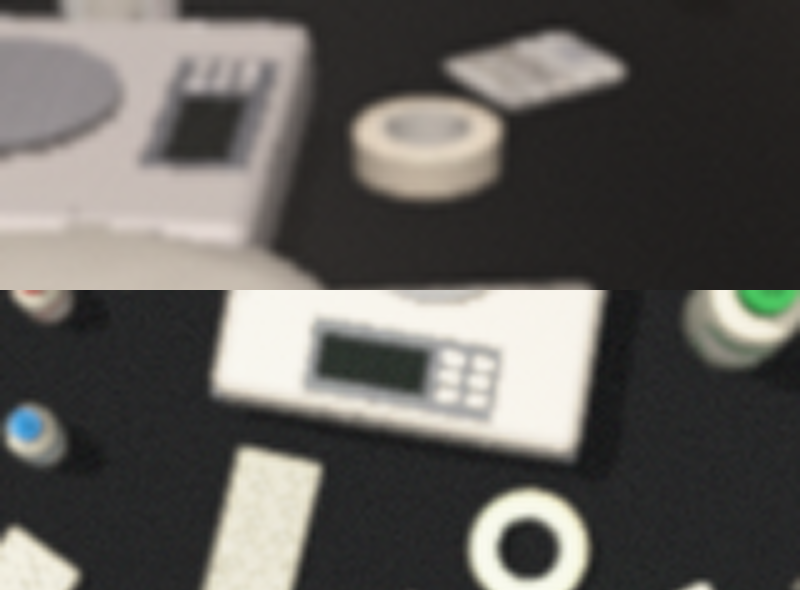

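The move was refused, probably because the rows had no roll value, so the arm is not in the crop and nothing has changed. The shim is at crop (265,520) and the tape roll at (530,545). I'll send it again with every field filled in.

Emit:
{"name": "step_arm", "arguments": {"commands": [{"fingers":1,"dx":0.05,"dy":-0.193,"dz":0.1,"roll":0},{"fingers":1,"dx":0.05,"dy":-0.193,"dz":0.1,"roll":0},{"fingers":1,"dx":0.05,"dy":-0.193,"dz":0.1,"roll":0},{"fingers":1,"dx":0.05,"dy":-0.193,"dz":0.1,"roll":0},{"fingers":1,"dx":0.05,"dy":-0.193,"dz":0.1,"roll":0},{"fingers":1,"dx":0.05,"dy":-0.193,"dz":0.1,"roll":0}], "squeeze": 20}}

```text
time: 2.25
tool_pos: [0.486, -0.0442, 0.0691]
tcp_rot: [3.118, -0.38, 0.0]
wrist_force: [-0.1, -0.8, 0.2]
width: -0.004
grip_force: 0.0
```

Run:
```python
from h import *
go([.4869,-.0415,.004],-13.9)
```

```text
t 2.25 pos [ 0.486  -0.0442  0.0691] F [-0.1 -0.8  0.2] w -0.0 tool d [ 0.0002 -0.0029  0.0651] roll 0.0
```

Emit:
{"name": "step_arm", "arguments": {"commands": [{"fingers":1,"dx":0,"dy":0,"dz":0.04,"roll":0},{"fingers":1,"dx":0,"dy":0,"dz":0.055,"roll":0},{"fingers":1,"dx":0,"dy":0,"dz":0.065,"roll":0},{"fingers":1,"dx":0,"dy":0,"dz":0.065,"roll":0},{"fingers":1,"dx":0,"dy":0,"dz":0.065,"roll":0}]}}

```text
time: 2.88
tool_pos: [0.4869, -0.0436, 0.0048]
tcp_rot: [3.118, -0.38, 0.003]
wrist_force: [0.4, 0.0, 1.5]
width: -0.003
grip_force: 0.0
```

Run:
```python
from h import *
go([.4869,-.0415,.004],-13.9)
p2,_=snap('top')
cv2.imwrite('pics/c2.png',cv2.resize(p2[165:265,260:420],(800,500),interpolation=cv2.INTER_CUBIC))
```

```text
t 2.88 pos [ 0.4869 -0.0436  0.0048] F [0.4 0.  1.5] w -0.0 tool d [-0.0005 -0.002   0.0008] roll -0.0
```

View pics/c2.png

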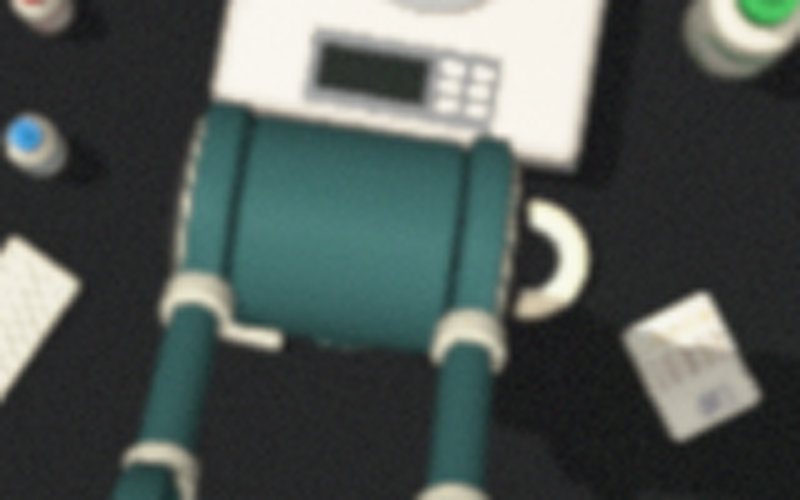

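The wrist hides the shim from above, but nothing has been disturbed (tape roll at (540,260), droppers in place). I'll push sideways about 40 mm (20 of gap, 20 of travel), then back off and look.

Emit:
{"name": "step_arm", "arguments": {"commands": [{"fingers":1,"dx":0,"dy":-0.008,"dz":0,"roll":0},{"fingers":1,"dx":0,"dy":-0.016,"dz":0,"roll":0},{"fingers":1,"dx":0,"dy":-0.021,"dz":0,"roll":0},{"fingers":1,"dx":0,"dy":-0.026,"dz":0,"roll":0},{"fingers":1,"dx":0,"dy":-0.031,"dz":0,"roll":0},{"fingers":1,"dx":0,"dy":-0.036,"dz":0,"roll":0},{"fingers":1,"dx":0,"dy":-0.04,"dz":0,"roll":0},{"fingers":1,"dx":0,"dy":-0.042,"dz":0,"roll":0}]}}

```text
time: 3.92
tool_pos: [0.4961, -0.0023, 0.0038]
tcp_rot: [3.119, -0.38, 0.0]
wrist_force: [-0.6, -0.2, 0.0]
width: 0.004
grip_force: 0.0
```

Emit:
{"name": "step_arm", "arguments": {"commands": [{"fingers":1,"dx":0,"dy":0,"dz":0,"roll":0},{"fingers":1,"dx":0,"dy":0.02,"dz":0,"roll":0},{"fingers":1,"dx":-0.06,"dy":0.03,"dz":-0.06,"roll":0},{"fingers":1,"dx":-0.09,"dy":0.08,"dz":-0.1,"roll":0},{"fingers":1,"dx":-0.09,"dy":0.14,"dz":-0.1,"roll":0},{"fingers":1,"dx":-0.09,"dy":0.16,"dz":-0.1,"roll":0},{"fingers":1,"dx":-0.09,"dy":0.16,"dz":-0.1,"roll":0}]}}

```text
time: 4.8
tool_pos: [0.37, -0.1383, 0.1046]
tcp_rot: [3.117, -0.387, 0.003]
wrist_force: [-0.3, -0.0, -0.1]
width: -0.006
grip_force: 0.0
```

```bash
cat >> h.py <<'E'
def shim():
    p,d=snap('top'); m=(p.max(2)>110).astype(np.uint8)
    n,l,st,c=cv2.connectedComponentsWithStats(m)
    for i in range(1,n):
        if 250<st[i,4]<800 and 288<c[i][0]<345 and c[i][1]>180:
            b=cv2.boxPoints(cv2.minAreaRect(np.argwhere(l==i)[:,::-1].astype(np.float32)))
            w=plane('top',b,.0075)[:,:2]; print(st[i,4],w.round(4).tolist())
            w=w[np.argsort(w[:,0])]; tail=w[:2].mean(0); tip=w[2:].mean(0); a=tip-tail; L=np.linalg.norm(a); a/=L
            f=np.array([.6068,.0091])-(tail+.0503*a+0*a)
            print('tail',tail.round(4),'tip',tip.round(4),'L',L.round(4),'yaw',np.degrees(np.arctan2(a[1],a[0])).round(1),'foot in shim',(f@a).round(4),(f@[-a[1],a[0]]).round(4))
    return p
E
python3 - <<'E'
from h import *
p=shim();go([.4,0,.004],-13.9)
cv2.imwrite('pics/c3.png',cv2.resize(p[165:265,260:420],(800,500),interpolation=cv2.INTER_CUBIC))
E
```

```text
644 [[0.4674, 0.0474], [0.5674, 0.0229], [0.5551, -0.0252], [0.4554, -0.0003]]
tail [0.4614 0.0236] tip [ 0.5612 -0.0011] L 0.1028 yaw -13.9 foot in shim 0.0943 0.0209
429 [[0.0518, 0.0334], [0.1022, -0.0102], [0.0182, -0.1115], [-0.0318, -0.068]]
tail [-0.0068 -0.0898] tip [0.077  0.0116] L 0.1315 yaw 50.4 foot in shim 0.417 -0.4098
t 4.85 pos [ 0.3701 -0.1371  0.1041] F [-0.5  0.2  0.3] w 0.0 tool d [-0.0044 -0.1402  0.1001] roll -0.2
```

View pics/c3.png

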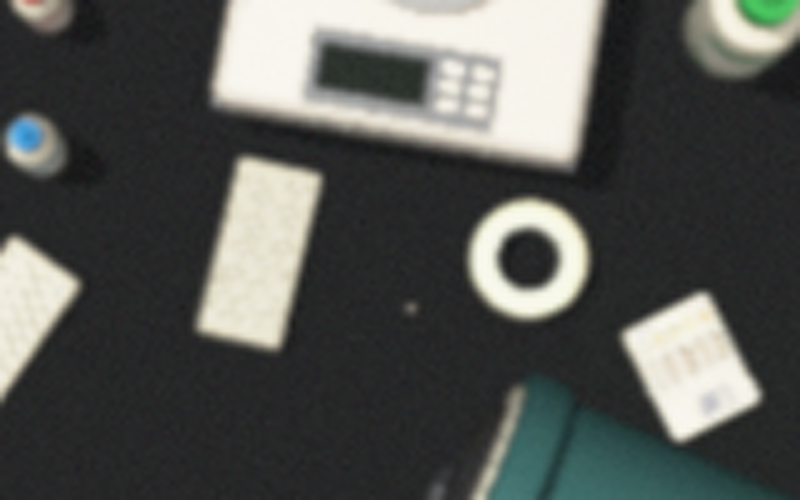

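The shim has not moved: it is still at crop (260,255), although the fingertip centre should have been inside its outline. I'll check where the fingertips really are, using the side camera's depth around the TCP.

Run:
```python
from h import *
p,d=snap('side'); t=np.array(read_state()['tool_pos']); print(t, proj('side',t))
v,u=np.nonzero(d>0); W=withdepth('side',np.c_[u,v],d[v,u]); r=W-t
k=(np.hypot(r[:,0],r[:,1])<.07)&(W[:,2]>.05)&(W[:,2]<.25)
R=r[k]
for z in np.arange(-.03,.09,.006):
    q=R[(R[:,2]>=z)&(R[:,2]<z+.006)]
    if len(q): print(round(z,3),len(q),'x',q[:,0].min().round(3),q[:,0].max().round(3),'y',q[:,1].min().round(3),q[:,1].max().round(3))
a,b=proj('side',t)[0].astype(int)
cv2.imwrite('pics/c4.png',cv2.resize(p[b-50:b+35,a-55:a+55],None,fx=7,fy=7,interpolation=cv2.INTER_CUBIC))
```

```text
[ 0.37012406 -0.13628541  0.10374285] [[382.05931447 179.14782157]]
0.036 15 x -0.007 0.011 y 0.002 0.009
0.042 14 x -0.008 0.011 y 0.001 0.015
0.048 16 x -0.007 0.011 y 0.001 0.012
0.054 17 x -0.008 0.011 y 0.001 0.014
0.06 18 x -0.007 0.012 y 0.0 0.014
0.066 16 x -0.007 0.013 y -0.003 0.018
0.072 12 x -0.003 0.012 y 0.001 0.015
0.078 4 x -0.004 0.002 y 0.018 0.03
0.084 25 x -0.018 0.02 y -0.024 0.036
```

View pics/c4.png

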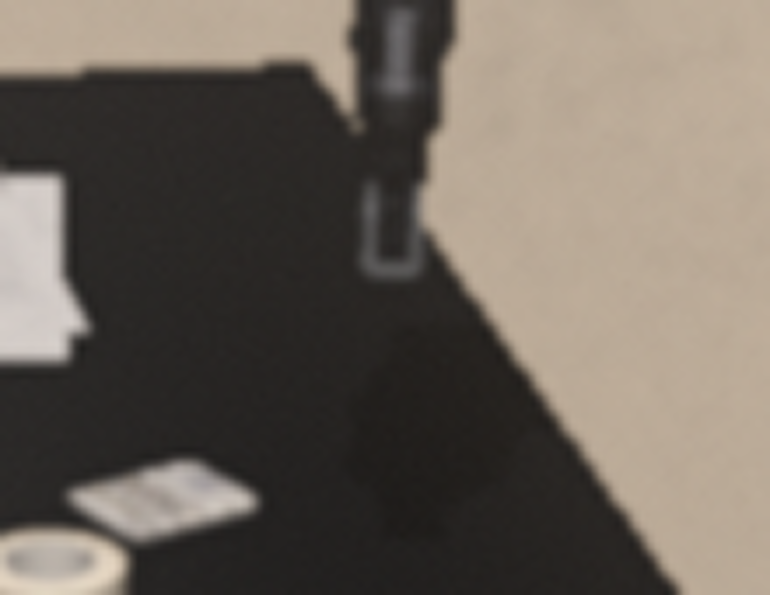

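The picture shows the closed tips ending near crop (392,275), about 11 px above the projected TCP, so roughly 35 mm higher than reported. Before relying on that, I'll check the side calibration against known things.

Run:
```python
from h import *
p,d=load('side')
for q in ([.507,-.139,.018],[.5882,.0338,.062],[.5522,-.1608,.062]): print(q,proj('side',[q])[0].round(1))
u,v=334,205
print(withdepth('side',[[334,218],[283,198],[350,200],[300,205]],d[[218,198,200,205],[334,283,350,300]]).round(3))
s=read_state(); print(s)
p2,d2=snap('top'); t=np.array(s['tool_pos'])
v,u=np.nonzero(d2>0); W=withdepth('top',np.c_[u,v],d2[v,u]); r=W-t
k=(np.hypot(r[:,0],r[:,1])<.16)&(W[:,2]>.1)
print('top cloud xy mean',r[k].mean(0).round(3))
for z in np.arange(0,.4,.03):
    q=r[k&(r[:,2]>=z)&(r[:,2]<z+.03)]
    if len(q)>5: print(round(z,2),len(q),q.min(0).round(3),q.max(0).round(3))
```

```text
[0.507, -0.139, 0.018] [333.2 209.2]
[0.5882, 0.0338, 0.062] [307.  224.2]
[0.5522, -0.1608, 0.062] [316.4 192.7]
[[ 0.508 -0.111  0.004]
 [ 0.646 -0.113  0.071]
 [ 0.447 -0.225  0.006]
 [ 0.602 -0.076  0.065]]
{'time': 4.9, 'q': array([-4.16397789e-01, -2.07465168e-01,  2.26760881e+00,  4.85319394e-04,
        1.08147521e+00,  1.39840330e+00]), 'joint_vel': array([ 0.0266245 ,  0.00960938,  0.00370218,  0.00012051,  0.00076303,
       -0.00045689]), 'joint_torque': array([-6.95487130e-01, -2.26590478e+01, -3.41696048e+01, -6.51631644e-02,
       -1.49598689e-02, -1.77299010e-02]), 'tool_pos': array([ 0.37012406, -0.13628541,  0.10374285]), 'tcp_rot': array([-3.11778293e+00,  3.82636467e-01, -1.55839349e-04]), 'wrist_force': array([ 0.23193142,  0.38165686, -0.5246228 ]), 'torque': array([-0.00708829, -0.02477239, -0.0037412 ]), 'grip_force': 0.0, 'width': -0.003911992757907947}
top cloud xy mean [-0.049  0.026  0.441]
0.12 23 [0.005 0.052 0.121] [0.027 0.063 0.131]
0.36 64 [-0.05  -0.06   0.368] [0.062 0.07  0.39 ]
0.39 2935 [-0.08  -0.065  0.39 ] [0.061 0.083 0.42 ]
```

The side calibration is right: the tape and balance points agree. The closed tips really do end about 35 mm above the reported TCP, so the hand passed over the shim. I'll go back, descend and feel for the bench to fix the true tip height.

Run:
```python
from h import *
go([.4869,-.0436,.0],-13.9)
```

```text
t 4.95 pos [ 0.3702 -0.1358  0.1035] F [0.4 0.4 0.4] w -0.0 tool d [ 0.0912 -0.1175  0.1035] roll -0.0
```

Emit:
{"name": "step_arm", "arguments": {"commands": [{"fingers":1,"dx":0.045,"dy":-0.055,"dz":0.03,"roll":0},{"fingers":1,"dx":0.091,"dy":-0.1175,"dz":0.06,"roll":0},{"fingers":1,"dx":0.091,"dy":-0.1175,"dz":0.09,"roll":0},{"fingers":1,"dx":0.091,"dy":-0.1175,"dz":0.11,"roll":0},{"fingers":1,"dx":0.091,"dy":-0.1175,"dz":0.12,"roll":0},{"fingers":1,"dx":0.091,"dy":-0.1175,"dz":0.124,"roll":0},{"fingers":1,"dx":0.091,"dy":-0.1175,"dz":0.126,"roll":0},{"fingers":1,"dx":0.091,"dy":-0.1175,"dz":0.126,"roll":0}]}}

```text
time: 5.95
tool_pos: [0.4875, -0.0443, -0.0214]
tcp_rot: [3.118, -0.381, 0.003]
wrist_force: [-0.3, 0.4, 0.6]
width: -0.004
grip_force: 0.0
```

```bash
cat >> h.py <<'E'
def tips():
    p,d=snap('side'); t=np.array(read_state()['tool_pos'])
    v,u=np.nonzero(d>0); W=withdepth('side',np.c_[u,v],d[v,u]); r=W-t
    k=(np.hypot(r[:,0],r[:,1])<.05)&(W[:,2]>.007)&(W[:,2]<.2)&(p[v,u].max(1)<110)
    for z in np.arange(0,.09,.004):
        q=r[k&(W[:,2]>=z)&(W[:,2]<z+.004)]
        if len(q): print('world z',round(z,3),len(q),q.min(0).round(3),q.max(0).round(3))
E
python3 - <<'E'
from h import *
go([.4869,-.0436,-.031],-13.9); tips()
E
```

```text
t 5.95 pos [ 0.4875 -0.0443 -0.0214] F [-0.3  0.4  0.6] w -0.0 tool d [-0.0007 -0.0006  0.0096] roll -0.0
world z 0.008 3 [0.031 0.03  0.03 ] [0.036 0.032 0.031]
world z 0.012 3 [-0.007  0.006  0.035] [0.001 0.009 0.037]
world z 0.016 10 [-0.009  0.003  0.038] [0.009 0.01  0.041]
world z 0.02 8 [-0.013  0.001  0.042] [0.009 0.012 0.045]
world z 0.024 13 [-0.013 -0.001  0.045] [0.009 0.014 0.049]
world z 0.028 13 [-0.013 -0.001  0.049] [0.009 0.015 0.053]
world z 0.032 13 [-0.012  0.001  0.054] [0.009 0.015 0.057]
world z 0.036 9 [-0.013 -0.004  0.058] [0.009 0.017 0.06 ]
world z 0.04 14 [-0.013 -0.002  0.061] [0.009 0.017 0.065]
world z 0.044 11 [-0.012  0.003  0.065] [0.009 0.014 0.069]
world z 0.048 8 [-0.006  0.007  0.071] [0.009 0.014 0.073]
world z 0.052 3 [-0.011  0.01   0.074] [0.007 0.014 0.075]
world z 0.056 4 [-0.016 -0.004  0.08 ] [-0.003  0.029  0.081]
world z 0.06 11 [-0.021 -0.023  0.082] [0.009 0.035 0.085]
world z 0.064 14 [-0.011  0.01   0.085] [0.017 0.037 0.089]
world z 0.068 11 [-0.011  0.011  0.089] [0.018 0.041 0.093]
world z 0.072 4 [-0.005  0.034  0.095] [0.018 0.044 0.097]
world z 0.076 14 [-0.022 -0.014  0.099] [0.018 0.045 0.101]
world z 0.08 19 [-0.022 -0.013  0.101] [0.021 0.049 0.105]
world z 0.084 12 [-0.021 -0.01   0.105] [0.021 0.05  0.108]
world z 0.088 7 [-0.022 -0.012  0.11 ] [-0.01   0.019  0.113]
```

Confirmed: the tips are about 34 mm above the reported TCP, at world z 0.012 now with no contact. I'll descend to a tip height of about 3.5 mm and push sideways.

Emit:
{"name": "step_arm", "arguments": {"commands": [{"fingers":1,"dx":0,"dy":0,"dz":0.009,"roll":0},{"fingers":1,"dx":0,"dy":-0.01,"dz":0.009,"roll":0},{"fingers":1,"dx":0,"dy":-0.02,"dz":0.009,"roll":0},{"fingers":1,"dx":0,"dy":-0.026,"dz":0.009,"roll":0},{"fingers":1,"dx":0,"dy":-0.031,"dz":0.009,"roll":0},{"fingers":1,"dx":0,"dy":-0.036,"dz":0.009,"roll":0},{"fingers":1,"dx":0,"dy":-0.04,"dz":0.009,"roll":0},{"fingers":1,"dx":0,"dy":-0.044,"dz":0.009,"roll":0}]}}

```text
time: 7.0
tool_pos: [0.4975, -0.0011, -0.0311]
tcp_rot: [3.118, -0.38, 0.0]
wrist_force: [-1.0, -1.2, 1.0]
width: -0.001
grip_force: 0.7
```

Emit:
{"name": "step_arm", "arguments": {"commands": [{"fingers":1,"dx":0,"dy":0,"dz":0,"roll":0},{"fingers":1,"dx":0,"dy":0.02,"dz":0,"roll":0},{"fingers":1,"dx":-0.06,"dy":0.03,"dz":-0.06,"roll":0},{"fingers":1,"dx":-0.09,"dy":0.08,"dz":-0.08,"roll":0},{"fingers":1,"dx":-0.09,"dy":0.14,"dz":-0.08,"roll":0},{"fingers":1,"dx":-0.09,"dy":0.16,"dz":-0.08,"roll":0},{"fingers":1,"dx":-0.09,"dy":0.16,"dz":-0.08,"roll":0}]}}

```text
time: 7.88
tool_pos: [0.3713, -0.1365, 0.0492]
tcp_rot: [3.117, -0.386, 0.002]
wrist_force: [0.9, -0.0, -1.0]
width: -0.001
grip_force: 0.0
```

Run:
```python
from h import *
p=shim();go([.4,0,.004],-13.9)
```

```text
644 [[0.4718, 0.0646], [0.5719, 0.0393], [0.5592, -0.0088], [0.4594, 0.0169]]
tail [0.4656 0.0408] tip [0.5655 0.0152] L 0.1032 yaw -14.3 foot in shim 0.0944 0.0042
536 [[0.0841, 0.0073], [0.1469, -0.0124], [0.0946, -0.1864], [0.0323, -0.1662]]
tail [ 0.0582 -0.0795] tip [ 0.1207 -0.0994] L 0.0657 yaw -17.7 foot in shim 0.4455 0.251
t 7.92 pos [ 0.3714 -0.1354  0.0489] F [-0.2  0.7  0.4] w 0.0 tool d [-0.0052 -0.1383  0.0449] roll -0.2
```

The shim moved left 17 mm and stayed parallel (yaw -14.3°). The foot is now 4 mm off its centre line and 94 mm ahead of its middle. Next I go behind the tail.

Run:
```python
from h import *
go([.4328,.0492,-.030],-14.3)
```

```text
t 7.92 pos [ 0.3714 -0.1354  0.0489] F [-0.2  0.7  0.4] w 0.0 tool d [ 0.0147 -0.194   0.0789] roll 0.2
```

Emit:
{"name": "step_arm", "arguments": {"commands": [{"fingers":1,"dx":0.005,"dy":-0.06,"dz":0,"roll":0},{"fingers":1,"dx":0.01,"dy":-0.12,"dz":0.02,"roll":0},{"fingers":1,"dx":0.014,"dy":-0.18,"dz":0.04,"roll":0},{"fingers":1,"dx":0.0145,"dy":-0.193,"dz":0.06,"roll":0},{"fingers":1,"dx":0.0145,"dy":-0.193,"dz":0.07,"roll":0},{"fingers":1,"dx":0.0145,"dy":-0.193,"dz":0.078,"roll":0},{"fingers":1,"dx":0.0145,"dy":-0.193,"dz":0.078,"roll":0}]}}

```text
time: 8.8
tool_pos: [0.4312, 0.0482, -0.0297]
tcp_rot: [3.118, -0.382, -0.002]
wrist_force: [0.1, 0.0, 0.3]
width: 0.001
grip_force: 0.0
```

Run:
```python
from h import *
go([.4328+.0969,.0492-.0247,-.030],-14.3)
```

```text
t 8.8 pos [ 0.4312  0.0482 -0.0297] F [0.1 0.  0.3] w 0.0 tool d [ 0.1013 -0.0007  0.0002] roll 0.3
```

Emit:
{"name": "step_arm", "arguments": {"commands": [{"fingers":1,"dx":0.015,"dy":0,"dz":0,"roll":0},{"fingers":1,"dx":0.022,"dy":0,"dz":0,"roll":0},{"fingers":1,"dx":0.03,"dy":0,"dz":0,"roll":0},{"fingers":1,"dx":0.039,"dy":-0.001,"dz":0,"roll":0},{"fingers":1,"dx":0.048,"dy":-0.002,"dz":0,"roll":0},{"fingers":1,"dx":0.057,"dy":-0.003,"dz":0,"roll":0},{"fingers":1,"dx":0.066,"dy":-0.003,"dz":0,"roll":0},{"fingers":1,"dx":0.072,"dy":-0.004,"dz":0,"roll":0}]}}

```text
time: 9.8
tool_pos: [0.5037, 0.0354, -0.0292]
tcp_rot: [-3.119, 0.38, -0.001]
wrist_force: [-0.8, 0.5, 0.8]
width: -0.008
grip_force: 0.3
```

Run:
```python
from h import *
R=Ro.from_rotvec(read_state()['tcp_rot']).as_matrix(); print(R[:,0].round(3))
go([.6068,.0091,-.030],-14.3); tips()
p,_=load('side'); cv2.imwrite('pics/c5.png',cv2.resize(p[170:260,260:400],(800,514),interpolation=cv2.INTER_CUBIC))
```

```text
[ 0.971 -0.24   0.   ]
t 9.8 pos [ 0.5037  0.0354 -0.0292] F [-0.8  0.5  0.8] w -0.01 tool d [0.1064 0.0008 0.0008] roll 0.4
world z 0.004 3 [0.007 0.002 0.036] [0.012 0.008 0.037]
world z 0.008 13 [-0.01  -0.038  0.037] [0.033 0.01  0.041]
world z 0.012 12 [-0.01  -0.032  0.041] [0.026 0.013 0.045]
world z 0.016 14 [-0.01   0.001  0.045] [0.01  0.015 0.049]
world z 0.02 13 [-0.01   0.004  0.049] [0.009 0.014 0.053]
world z 0.024 12 [-0.014 -0.005  0.053] [0.009 0.015 0.057]
world z 0.028 13 [-0.014 -0.005  0.057] [0.009 0.016 0.06 ]
world z 0.032 16 [-0.014 -0.003  0.062] [0.009 0.015 0.065]
world z 0.036 14 [-0.014 -0.003  0.065] [0.009 0.017 0.069]
world z 0.04 7 [-0.01   0.01   0.069] [0.007 0.014 0.073]
world z 0.044 2 [-0.002  0.015  0.073] [0.001 0.016 0.074]
world z 0.048 3 [-0.016 -0.003  0.079] [-0.002  0.03   0.081]
world z 0.052 13 [-0.016 -0.001  0.081] [0.017 0.033 0.085]
world z 0.056 17 [-0.013  0.004  0.085] [0.017 0.034 0.089]
world z 0.06 10 [-0.009  0.014  0.089] [0.015 0.037 0.093]
world z 0.064 5 [-0.009  0.017  0.094] [0.018 0.04  0.096]
world z 0.068 15 [-0.013  0.016  0.097] [0.02  0.046 0.101]
world z 0.072 16 [-0.022 -0.01   0.101] [0.018 0.049 0.105]
world z 0.076 18 [-0.022 -0.011  0.105] [0.019 0.049 0.109]
world z 0.08 5 [-0.022 -0.011  0.11 ] [0.017 0.019 0.113]
world z 0.084 15 [-0.022 -0.011  0.113] [0.017 0.046 0.117]
world z 0.088 12 [-0.017  0.009  0.118] [0.017 0.03  0.121]
```

View pics/c5.png

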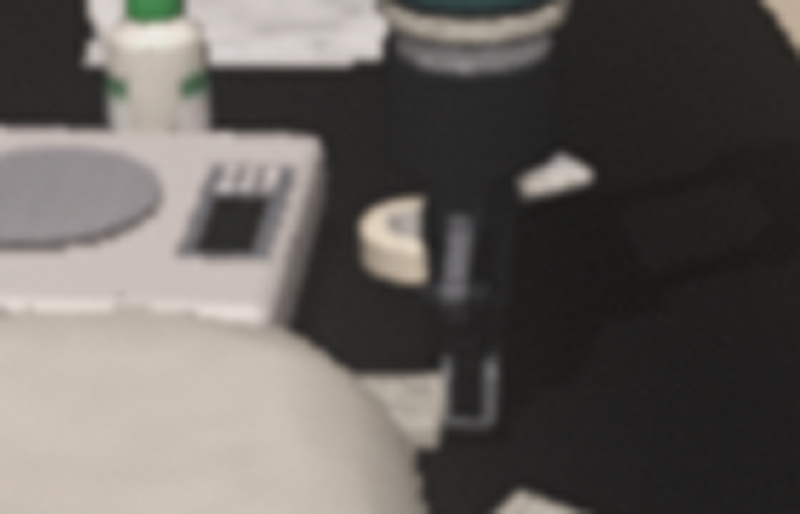

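The picture shows the fingertips on the bench behind the tail (shim face against the finger at about (440,410)). Free push so far, with the foot at about x=+45 mm of the shim. I'll creep on and watch the force.

Emit:
{"name": "step_arm", "arguments": {"commands": [{"fingers":1,"dx":0.004,"dy":0,"dz":0,"roll":0},{"fingers":1,"dx":0.008,"dy":0,"dz":0,"roll":0},{"fingers":1,"dx":0.011,"dy":0,"dz":0,"roll":0},{"fingers":1,"dx":0.013,"dy":0,"dz":0,"roll":0}]}}

```text
time: 10.35
tool_pos: [0.5157, 0.0323, -0.0292]
tcp_rot: [-3.119, 0.38, -0.0]
wrist_force: [-0.8, 0.1, -0.8]
width: 0.005
grip_force: 0.2
```

Emit:
{"name": "step_arm", "arguments": {"commands": [{"fingers":1,"dx":0.002,"dy":0,"dz":0,"roll":0},{"fingers":1,"dx":0.004,"dy":0,"dz":0,"roll":0}]}}

```text
time: 10.6
tool_pos: [0.5194, 0.0314, -0.0292]
tcp_rot: [3.119, -0.38, -0.0]
wrist_force: [-0.1, 0.2, 0.4]
width: -0.004
grip_force: 0.2
```

Emit:
{"name": "step_arm", "arguments": {"commands": [{"fingers":1,"dx":0.002,"dy":0,"dz":0,"roll":0},{"fingers":1,"dx":0.004,"dy":0,"dz":0,"roll":0}]}}

```text
time: 10.85
tool_pos: [0.5234, 0.0304, -0.0293]
tcp_rot: [-3.119, 0.38, 0.0]
wrist_force: [-0.6, 1.0, -1.0]
width: 0.004
grip_force: 0.2
```

Emit:
{"name": "step_arm", "arguments": {"commands": [{"fingers":1,"dx":0.002,"dy":0,"dz":0,"roll":0},{"fingers":1,"dx":0.004,"dy":0,"dz":0,"roll":0}]}}

```text
time: 11.1
tool_pos: [0.5262, 0.0296, -0.0294]
tcp_rot: [3.118, -0.38, -0.003]
wrist_force: [-5.0, 1.6, 2.9]
width: 0.002
grip_force: 2.0
```

Emit:
{"name": "step_arm", "arguments": {"commands": [{"fingers":1,"dx":0.002,"dy":0,"dz":0,"roll":0},{"fingers":1,"dx":0.004,"dy":0,"dz":0,"roll":0}]}}

```text
time: 11.35
tool_pos: [0.5283, 0.0289, -0.0297]
tcp_rot: [3.118, -0.38, -0.009]
wrist_force: [-9.5, 1.9, 6.5]
width: -0.003
grip_force: 4.4
```

Emit:
{"name": "step_arm", "arguments": {"commands": [{"fingers":1,"dx":0.002,"dy":0,"dz":0,"roll":0},{"fingers":1,"dx":0.004,"dy":0,"dz":0,"roll":0}]}}

```text
time: 11.6
tool_pos: [0.5301, 0.0283, -0.0301]
tcp_rot: [3.118, -0.381, -0.015]
wrist_force: [-13.7, 4.9, 11.5]
width: 0.004
grip_force: 7.3
```

The force has risen to about 14 N, so the wedge has engaged. I'm stopping here, backing off and looking.

Emit:
{"name": "step_arm", "arguments": {"commands": [{"fingers":1,"dx":-0.01,"dy":0,"dz":0,"roll":0},{"fingers":1,"dx":-0.03,"dy":0,"dz":0,"roll":0},{"fingers":1,"dx":-0.07,"dy":0,"dz":-0.05,"roll":0},{"fingers":1,"dx":-0.1,"dy":0.03,"dz":-0.1,"roll":0},{"fingers":1,"dx":-0.1,"dy":0.09,"dz":-0.12,"roll":0},{"fingers":1,"dx":-0.1,"dy":0.15,"dz":-0.12,"roll":0},{"fingers":1,"dx":-0.1,"dy":0.17,"dz":-0.12,"roll":0},{"fingers":1,"dx":-0.1,"dy":0.17,"dz":-0.12,"roll":0}]}}

```text
time: 12.6
tool_pos: [0.3973, -0.115, 0.0913]
tcp_rot: [3.117, -0.385, 0.004]
wrist_force: [-0.2, 1.3, -0.0]
width: -0.001
grip_force: 0.0
```

Run:
```python
from h import *
go([.607,.009,.04])
ps=[];ds=[]
for _ in range(6):
    p,d=snap('top'); ps.append(p.astype(float)); ds.append(d)
p=np.mean(ps,0).astype(np.uint8); d=np.median(ds,0)
vv,uu=np.mgrid[0:400,0:640]
W=withdepth('top',np.c_[uu.ravel(),vv.ravel()],d.ravel()).reshape(400,640,3)
m=((W[...,2]>.052)&(W[...,2]<.076)&(p.min(2)>60)).astype(np.uint8); m[:,:290]=0;m[:,392:]=0;m[:112]=0;m[205:]=0
m=cv2.morphologyEx(m,cv2.MORPH_OPEN,np.ones((3,3)))
n,l,st,c=cv2.connectedComponentsWithStats(m); i=1+np.argmax(st[1:,4])
pts=np.argwhere(l==i)[:,::-1].astype(np.float32); w=plane('top',cv2.boxPoints(cv2.minAreaRect(pts)),.062); print('bal',st[i],w.round(4).tolist(),w.mean(0).round(4))
# level plane fit on housing top left strip / whole
q=W[pts[:,1].astype(int),pts[:,0].astype(int)]; q=q[(abs(q[:,2]-.0625)<.006)]
print('tilt',np.linalg.lstsq(np.c_[q[:,:2]-q[:,:2].mean(0),np.ones(len(q))],q[:,2],rcond=None)[0].round(4))
# visible part of shim
ms=((p.max(2)>110)&(W[...,2]>.001)&(W[...,2]<.03)).astype(np.uint8); n,l,st,c=cv2.connectedComponentsWithStats(ms)
for i in range(1,n):
    if st[i,4]>60 and 285<c[i][0]<340 and 180<c[i][1]<260:
        w=plane('top',cv2.boxPoints(cv2.minAreaRect(np.argwhere(l==i)[:,::-1].astype(np.float32))),.011); print(st[i],w[:,:2].round(4).tolist())
cv2.imwrite('pics/c6.png',cv2.resize(p[165:265,260:420],(800,500),interpolation=cv2.INTER_CUBIC))
```

```text
t 12.6 pos [ 0.3973 -0.115   0.0913] F [-0.2  1.3 -0. ] w -0.0 tool d [ 0.173  -0.1713  0.0516] roll 0
bal [ 303  119   83   78 4889] [[0.5875, 0.0338, 0.062], [0.7751, 0.0029, 0.062], [0.738, -0.1963, 0.062], [0.5526, -0.1611, 0.062]] [ 0.6633 -0.0802  0.062 ]
tilt [-0.0004  0.0025  0.0624]
[299 186  21  21 300] [[0.5446, 0.0479], [0.5939, 0.0384], [0.5839, -0.0102], [0.5347, -0.0004]]
```

View pics/c6.png

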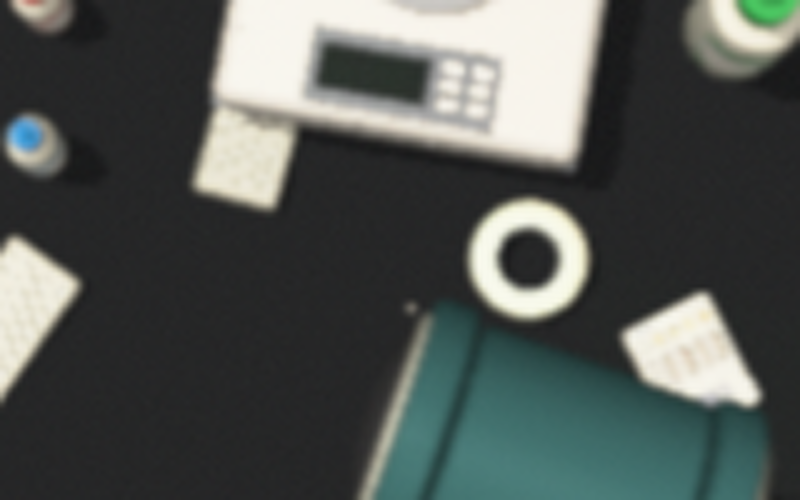

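The shim sits under the front left corner, with its tail at crop (235,195) and the tail middle at about (0.540,0.024). That puts the foot at about x=+18 mm, y=+2 mm of the shim. The balance moved less than 1 mm and is level within about 0.0025 rad. Now to the corner to press.

Emit:
{"name": "step_arm", "arguments": {"commands": [{"fingers":1,"dx":0.04,"dy":-0.04,"dz":0,"roll":0},{"fingers":1,"dx":0.08,"dy":-0.08,"dz":0,"roll":0},{"fingers":1,"dx":0.12,"dy":-0.12,"dz":0,"roll":0},{"fingers":1,"dx":0.16,"dy":-0.16,"dz":0.01,"roll":0},{"fingers":1,"dx":0.173,"dy":-0.171,"dz":0.03,"roll":0},{"fingers":1,"dx":0.173,"dy":-0.171,"dz":0.045,"roll":0},{"fingers":1,"dx":0.173,"dy":-0.171,"dz":0.052,"roll":0},{"fingers":1,"dx":0.173,"dy":-0.171,"dz":0.052,"roll":0}]}}

```text
time: 13.9
tool_pos: [0.6043, 0.0106, 0.038]
tcp_rot: [3.118, -0.381, -0.003]
wrist_force: [-0.9, -0.4, 0.2]
width: -0.0
grip_force: 0.0
```

Run:
```python
from h import *
go([.607,.009,.028]); tips()
```

```text
t 13.9 pos [0.6043 0.0106 0.038 ] F [-0.9 -0.4  0.2] w -0.0 tool d [0.003  0.0009 0.01  ] roll 0
world z 0.028 2 [-0.029 -0.038 -0.008] [-0.026 -0.02  -0.007]
world z 0.032 2 [-0.029 -0.04  -0.006] [-0.026 -0.022 -0.005]
world z 0.036 3 [-0.029 -0.039 -0.001] [-0.026 -0.019  0.001]
world z 0.04 3 [-0.029 -0.04   0.003] [-0.022 -0.003  0.005]
world z 0.044 3 [-0.026 -0.022  0.006] [-0.023 -0.004  0.009]
world z 0.048 2 [-0.026 -0.027  0.009] [-0.023 -0.004  0.012]
world z 0.052 1 [-0.023 -0.     0.014] [-0.023 -0.     0.014]
world z 0.06 10 [-0.02  -0.047  0.024] [ 0.016 -0.026  0.025]
world z 0.064 5 [-0.017 -0.048  0.025] [ 0.013 -0.024  0.027]
world z 0.072 4 [-0.003  0.003  0.034] [0.004 0.005 0.037]
world z 0.076 8 [-0.014 -0.003  0.037] [0.009 0.007 0.041]
world z 0.08 13 [-0.014 -0.002  0.041] [0.008 0.013 0.045]
world z 0.084 16 [-0.014 -0.003  0.046] [0.008 0.014 0.049]
world z 0.088 13 [-0.011  0.002  0.049] [0.01  0.016 0.053]
```

Tip at about 0.072, 9–10 mm above the top. I'll descend in small steps.

Emit:
{"name": "step_arm", "arguments": {"commands": [{"fingers":1,"dx":0.003,"dy":0.001,"dz":0.005,"roll":0},{"fingers":1,"dx":0.003,"dy":0.001,"dz":0.008,"roll":0},{"fingers":1,"dx":0.003,"dy":0.001,"dz":0.01,"roll":0},{"fingers":1,"dx":0.003,"dy":0.001,"dz":0.011,"roll":0}]}}

```text
time: 14.45
tool_pos: [0.6085, 0.0093, 0.0278]
tcp_rot: [3.118, -0.38, -0.0]
wrist_force: [-2.0, 1.1, 4.2]
width: 0.003
grip_force: 2.5
```

Emit:
{"name": "step_arm", "arguments": {"commands": [{"fingers":1,"dx":0,"dy":0,"dz":0.001,"roll":0},{"fingers":1,"dx":0,"dy":0,"dz":0.002,"roll":0}]}}

```text
time: 14.7
tool_pos: [0.6087, 0.0093, 0.0276]
tcp_rot: [3.118, -0.38, -0.001]
wrist_force: [-6.3, -0.0, 14.9]
width: -0.002
grip_force: 7.5
```

The corner gave 0.2 mm while the force rose to 15 N. I'll hold briefly, then lift straight up and away.

Emit:
{"name": "step_arm", "arguments": {"commands": [{"fingers":1,"dx":0,"dy":0,"dz":0,"roll":0},{"fingers":1,"dx":0,"dy":0,"dz":0,"roll":0},{"fingers":1,"dx":0,"dy":0,"dz":0,"roll":0},{"fingers":1,"dx":0,"dy":0,"dz":0,"roll":0}]}}

```text
time: 15.2
tool_pos: [0.6086, 0.0093, 0.0277]
tcp_rot: [3.118, -0.38, -0.0]
wrist_force: [-6.5, -0.2, 11.2]
width: 0.002
grip_force: 5.5
```

Emit:
{"name": "step_arm", "arguments": {"commands": [{"fingers":1,"dx":0,"dy":0,"dz":-0.005,"roll":0},{"fingers":1,"dx":0,"dy":0,"dz":-0.03,"roll":0},{"fingers":1,"dx":-0.03,"dy":0,"dz":-0.07,"roll":0},{"fingers":1,"dx":-0.08,"dy":0.05,"dz":-0.08,"roll":0},{"fingers":1,"dx":-0.13,"dy":0.1,"dz":-0.08,"roll":0},{"fingers":1,"dx":-0.17,"dy":0.15,"dz":-0.08,"roll":0},{"fingers":1,"dx":-0.18,"dy":0.17,"dz":-0.08,"roll":0},{"fingers":1,"dx":-0.18,"dy":0.17,"dz":-0.08,"roll":0}]}}

```text
time: 16.2
tool_pos: [0.3914, -0.1136, 0.1056]
tcp_rot: [3.118, -0.385, 0.0]
wrist_force: [0.2, 0.1, -0.4]
width: -0.001
grip_force: 0.0
```

Run:
```python
from h import *
go([.607,.009,.04])
p,d=snap('top')
m=(p.max(2)>110).astype(np.uint8)
print('shim tail rows',[np.nonzero(m[r,290:330])[0][[0,-1]]+290 if m[r,290:330].any() else None for r in (198,202,205,208)])
cv2.imwrite('pics/c7.png',cv2.resize(p[105:255,235:435],(800,600),interpolation=cv2.INTER_CUBIC))
```

```text
t 16.2 pos [ 0.3914 -0.1136  0.1056] F [ 0.2  0.1 -0.4] w -0.0 tool d [ 0.1793 -0.1714  0.0656] roll 0
shim tail rows [array([299, 317]), array([299, 315]), array([307, 314]), None]
```

View pics/c7.png

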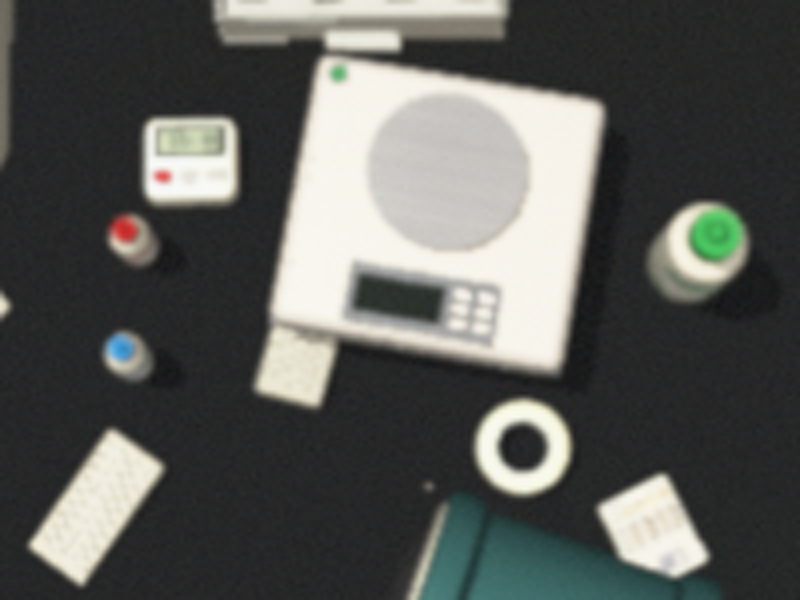

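The shim is still under the corner with its tail at (290,395). The balance and all bystanders are where they were, and the hand is clear. Handing in.

```bash
python3 -c "
from workcell import *
print(finish_job())"
```

```text
the job is handed in; nothing more can be done
None
```

I pushed the shim under the short foot, pressed that corner with about 11–15 N (it gave about 0.2 mm), and handed the job in with the balance and the other things in place; no verdict came back.

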